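# Let the big cedar ball out of the hallway dispenser

### The arm

A 7-joint arm with a two-finger parallel gripper is mounted at the origin on the work surface. World frame = base frame: x ahead of the robot, y to its left, z up, the work surface at z = 0. Lengths are in m, angles in rad, forces in N, time in s.
With the tool pointing down it reaches from about 0.35 to 0.9 m from the base axis. Payload 8.1 kg.
Tool frame: the origin (TCP) lies midway between the tips of the shut fingers; the grasp point (between the pads) lies 19 mm behind it; z points along the fingers, y is the line along which they close (so a half turn about z gives the same grasp; the last joint's range is limited). The gripper opens to 92 mm and grips with 3 to 60 N. Pads are 19 mm wide; open, the fingers measure 130 mm over their backs; the gripper's body (75 mm by 190 mm) begins 47 mm behind the grasp point.
Start: joints at [1.186, 0.434, 0.025, 1.573, -0.012, 1.134, -0.075], TCP at [0.174, -0.6, 0.227] pointing down, gripper open.
Joint ranges: [-2.62, 2.62], [-0.44, 2.09], [-1.27, 1.32], [0.08, 2.57], [-1.32, 4.46], [0.12, 2], [-2.74, 2.74]. Speed limits (rad/s): [2.22, 2.22, 3.01, 3.01, 3.14, 3.14, 3.14].

### API

Orientations are given as a rotation vector (axis times angle).
In Python, from cell import arm gives the robot as it stands.
- The arm moves only by the tool arm_command, never from a script. Its arguments are lists of equal length, an entry for each row: "dp": the shift along the tool's x, y, z in units of 25 mm (1.0 is 25 mm), a list of three; "angular": the turn, a rotation vector about the tool's x, y, z in units of 0.15 rad (1.0 is 0.15 rad), a list of three; "claw": the opening, from 0 (shut) to 1 (fully open). In form: {"dp": [[x, y, z], ...], "angular": [[rx, ry, rz], ...], "claw": [claw, ...]}. A call has 1 to 10 rows; each row shifts and turns the commanded pose from where the row before left it, along the tool's axes as they then stand; what a row does not reach is not made up. A row lasts 1/10 s, in which the tool goes at most 50 mm and 8.59 degrees, less where a joint would pass 70% of its speed; a pose out of reach is approached as far as the arm can. A call with a number of a shift or a turn outside -1 to 1 is refused whole. A call with a gripper value outside its range is refused whole. The fingers move at their own pace and stop on an object; "force" is the grip in N (left out, the last holds). Time passes only in rows, so rows that do not move let the fingers close. It gives the time, the measured TCP pose, the force, the opening and the grip force at its end, in the units of the state.
- arm.observe(): the state, without advancing time (a new reading comes with each control period).
- arm.get_image(name): name is "scene" or "top" or "wrist"; returns a dict with "frame" (384x512x3 uint8, red, green, blue), "z_map" (384x512 float32, m along the optical axis (not along the pixel's ray), 0 where there is no reading), "K" (3x3 intrinsics, pixels), "R" (3x3) and "t" (3): a world point X has camera coordinates R X + t. Camera axes: x right, y down, z forward; pixel columns grow to the right and rows downward; lengths in m; the calibration is good to about 2 mm. The wrist camera is an equidistant fisheye: a pixel r from the principal point sees the ray r / f radians off the axis. A picture is of the moment at which its call begins.
- arm.sign_off(): hands the job in; it is judged then, once.
The state is a dict: "clock": time; "joints": joint angles; "dq": joint speeds; "joint_efforts": joint torques, N m; "position": TCP position; "ee_rot": TCP orientation; "force": force on the tool from outside, world axes, zero at the start; "ft_torque": the same for the moment, N m; "width": opening from 0.0 (shut) to 1.0 (fully open); "gripper_force": force on a finger pad.
Only numpy, scipy, OpenCV 4.12 (cv2) and the standard library are available. Lean on these libraries where they do the work, as an engineer would, in place of code of your own. Each camera call takes 0.05 s, during which the arm holds its last target. There are 200 camera calls.

### The job

On the hallway key shelf stands a white two-lane dispenser with a cedar ball waiting behind each of its two gates; both gates hang on one seesaw lever, so pushing down one end lifts the gate at the other end. Press the end that opens the gate of the bigger ball all the way down, wait until that ball has rolled through into its catch tray on the robot side, then let the lever come level again and move away. The smaller ball must stay behind its gate; press only the lever, touch neither ball, and leave the other things on the shelf where they are.

Things in the scene. Friction and masses are not known exactly. Their poses are not given: they have to be found in the camera images.
- dispenser: Fixed white two-lane dispenser, 160 x 286 mm, posts 112 mm high. Origin on the shelf surface under the pivot; z up. Lanes run along x, centred at y = +115 (left) and -115 mm (right), 40 mm wide, sloping down 10 deg to -x. Gates at x = 0; behind (x 5 to 59 mm) the balls' bays, walls 72 mm high; in front (x -85 to -5 mm) the catch trays, walls 62 mm. Outer walls end at y = +-139 mm.
- lever (a joint): Tilt (rad) of the dark steel seesaw bar, 396 mm long along the dispenser's y axis, pivot 100 mm above the shelf. 0 = level, both gates shut; stops at +-0.32. Positive: left (+y) end up, left gate open, got by pressing the right pad; negative the opposite. The bigger ball gets out beyond about 0.27 either way. A spring levels it when let go; about 3 N on a pad holds it at the stop.
- pad_left (a point): Centre of the upper face of the flat press pad (44 mm along x, 50 mm along the lever) on the lever's left (+y) end, 175 mm from the pivot; it moves with the lever. 109 mm above the shelf surface when level, 54 mm when fully pressed, by then 6 mm nearer the pivot post. Pressing it lifts the right gate.
- pad_right (a point): The same on the lever's right (-y) end. Pressing it lifts the left gate.
- big_ball: The bigger cedar ball, 36 mm across, loose; origin at its centre. It waits behind the left or the right gate (dispenser x about +21 mm); once let out it comes to rest in the catch tray of its own lane, at dispenser x about -67 mm.
- small_ball: The smaller cedar ball, 26 mm across, loose, behind the other gate; origin at its centre, dispenser x about +16 to +21 mm.
- fob: Matte black door fob, 62 x 36 x 12 mm, lying loose behind the dispenser (far side). Origin at the centre of its underside. Leave it alone.
- tape_measure: Steel tape measure, 66 x 34 x 60 mm, standing loose in front of the dispenser (robot side). Origin at the centre of its underside. Leave it alone.
- votive: Glass votive cup, 66 mm across, 65 mm high, standing loose behind the dispenser. Origin at the centre of its underside, z along its axis. Leave it alone.
There are look-alikes about, which are no part of the job. What is shaped like the small_ball but blue or turquoise is not meant.

How it is judged:
On the way, in this order (a step that is already met when the one before it is completed fails the run):
1. the lever is tilted so that the bigger ball's gate is lifted (((y of big_ball in the frame of dispenser above 0 m and value of joint lever above 0.2 rad) or (y of big_ball in the frame of dispenser below 0 m and value of joint lever below -0.2 rad))), for 0.02 s.
2. the bigger ball is in its catch tray (x of big_ball in the frame of dispenser between -0.09 and -0.05 m and z of big_ball in the frame of dispenser between 0.03 and 0.08 m), for 0.2 s.
At the end, for the whole second after the job is handed in: The bigger ball rests in the catch tray of its own lane (50 to 90 mm in front of the gates), the smaller ball rests behind its gate, the lever is level within 0.05 rad, and fob, tape measure and votive cup stand within 20 mm of where they were, the cup upright (all of step 2 and ((y of big_ball in the frame of dispenser between 0.09 and 0.14 m and y of small_ball in the frame of dispenser between -0.14 and -0.09 m) or (y of big_ball in the frame of dispenser between -0.14 and -0.09 m and y of small_ball in the frame of dispenser between 0.09 and 0.14 m)) and x of small_ball in the frame of dispenser between 0.005 and 0.06 m and z of small_ball in the frame of dispenser between 0.05 and 0.09 m and value of joint lever between -0.05 and 0.05 rad and linear speed of each of big_ball, small_ball below 0.03 m/s and angle between votive's own z axis and vertical below 0.2 rad and distance of each of fob, tape_measure, votive from where it was at the start of the episode below 0.02 m); the robot touches nothing.
It fails at once if the smaller ball is let out past its gate (x of small_ball in the frame of dispenser below 0 m).
It fails at once if a ball is touched by the robot (contact force between any of the fingers, the arm and big_ball above 0.2 N or contact force between any of the fingers, the arm and small_ball above 0.2 N).
It fails at once if a ball is lifted out of the dispenser (z of any of big_ball, small_ball in the frame of dispenser above 0.1 m).
It fails at once if fob, tape measure or votive cup is moved more than 20 mm or tipped (distance of any of fob, tape_measure, votive from where it was at the start of the episode above 0.02 m or angle between votive's own z axis and vertical above 0.3 rad).
It also fails if it takes over 32 s, if anything falls off the work surface, if the arm or the gripper's body presses on something with over 40 N, if the wrist force passes 120 N, or if a joint passes its speed limit or range.

## Working session

There is one attempt and no reset: what is moved stays moved. The work goes in short steps, Python scripts to look and compute and a tool call to move; the robot and the scene stay as the last step left them, time stands still between calls to the robot, and variables do not carry over. Pictures are saved under pics/ and viewed, at most 10 in all, crops included, and the job is handed in when it is done.

Besides the shell and the picture viewer there is one more tool, called after "Call:" as name(argument=value, ...), one argument or row to a line, values as JSON. arm_command: Moves the arm, as the interface text tells. Its arguments: {"type":"object","properties":{"dp":{"type":"array","items":{"type":"array","items":{"type":"number"}}},"angular":{"type":"array","items":{"type":"array","items":{"type":"number"}}},"claw":{"type":"array","items":{"type":"number"}},"force":{"type":"number"}},"required":["dp","angular","claw"]}

```bash
mkdir -p pics
python3 - <<'E'
from cell import arm
import cv2,numpy as np
s=arm.observe();print(s)
for n in("scene","top"):
    d=arm.get_image(n);cv2.imwrite(f"pics/{n}0.png",d["frame"][...,::-1]);np.savez(f"{n}0.npz",**d)
    print(n,d["K"],d["R"],d["t"])
E
```

```text
{'clock': 0.0, 'joints': array([ 1.18638988,  0.43521726,  0.02497764,  1.57408701, -0.01157588,
        1.133998  , -0.07510337]), 'dq': array([ 0.00028378,  0.00233464,  0.00049244, -0.00068867, -0.00040384,
       -0.00034894,  0.00159779]), 'joint_efforts': array([ 5.22219198e-04, -6.67862034e+01,  9.84919444e-01, -3.14460111e+01,
       -6.06028922e-02,  4.26913938e-02,  1.72434725e-04]), 'position': array([ 0.17360115, -0.59987921,  0.22595249]), 'ee_rot': array([-3.10897021e+00, -4.40879811e-01,  6.00787220e-04]), 'force': array([-0.27700327,  0.05116296, -0.13934026]), 'ft_torque': array([-0.0176041 , -0.00439551,  0.00566299]), 'gripper_force': 0.0, 'width': 0.9984115359226445}
scene [[428.35038668   0.         250.7961481 ]
 [  0.         428.35038668 190.40683737]
 [  0.           0.           1.        ]] [[-0.33612211  0.94180228 -0.00551213]
 [ 0.81034861  0.28621485 -0.51128876]
 [-0.47995527 -0.17632221 -0.85939131]] [ 0.14470374 -0.41934021  1.16124483]
top [[366.81831607   0.         257.08183873]
 [  0.         366.81831607 187.36388248]
 [  0.           0.           1.        ]] [[-0.0783238  -0.99691059  0.00588728]
 [-0.97425897  0.07528929 -0.21248762]
 [ 0.21138791 -0.02237858 -0.97714602]] [0.09833629 0.54737221 0.72068474]
```

View pics/scene0.png

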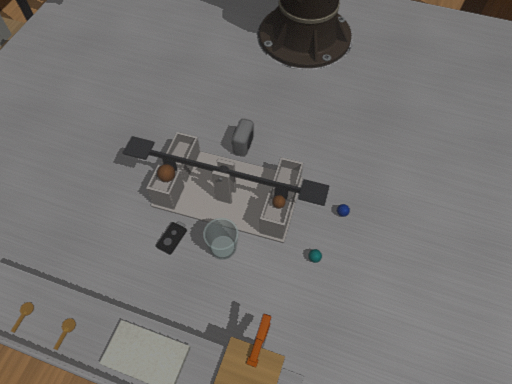

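View pics/top0.png

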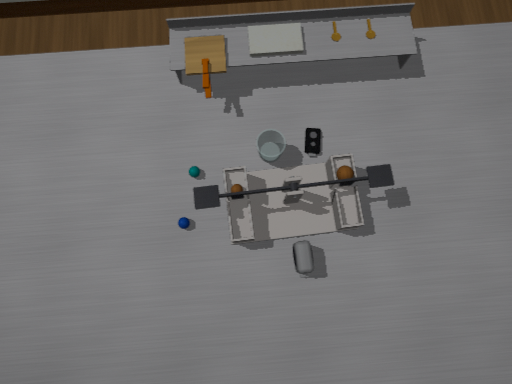

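The top view (up = +x, left = +y) shows the bigger ball at (345,173) in the right lane and the smaller one at (237,189) in the left lane. So I press the left pad at (207,197). The blue and turquoise balls lie to its left, at (184,223) and (194,172). Next I'll measure.

Run:
```python
import numpy as np
def P(d,u,v):
    z=d["z_map"][v,u];K=d["K"]
    return d["R"].T@(np.array([(u-K[0,2])/K[0,0]*z,(v-K[1,2])/K[1,1]*z,z])-d["t"])
def show(n,pts):
    d=np.load(n+"0.npz")
    for k,(u,v) in pts.items(): print(n,k,P(d,u,v).round(4))
show("top",dict(padL=(207,197),padR=(380,176),big=(345,173),small=(237,189),blue=(184,223),teal=(194,172),pivot=(294,186)))
show("scene",dict(padL=(314,192),padR=(140,148),big=(166,173),small=(279,201),blue=(343,210)))
# pads: connected dark pixels at height ~0.109
import cv2
for n,(sl,sr) in dict(top=((207,197),(380,176)),scene=((314,192),(140,148))).items():
    d=np.load(n+"0.npz");K=d["K"];z=d["z_map"];v,u=np.mgrid[:384,:512]
    X=(np.stack([(u-K[0,2])/K[0,0]*z,(v-K[1,2])/K[1,1]*z,z],-1)-d["t"])@d["R"]
    m=((abs(X[...,2]-.109)<.008)&(d["frame"].max(-1)<110)).astype(np.uint8)
    m=cv2.morphologyEx(m,cv2.MORPH_OPEN,np.ones((9,9)))
    _,l=cv2.connectedComponents(m)
    for s in(sl,sr):
        q=X[l==l[s[1],s[0]]];print(n,l[s[1],s[0]],len(q),q.mean(0).round(4),((q.max(0)+q.min(0))/2).round(4))
```

```text
top padL [0.5309 0.1567 0.1077]
top padR [ 0.547  -0.1909  0.1076]
top big [ 0.5631 -0.1268  0.0886]
top small [0.5487 0.0976 0.0789]
top blue [0.4944 0.2196 0.0218]
top teal [0.6067 0.1927 0.0245]
top pivot [ 0.5394 -0.0166  0.1095]
scene padL [0.534  0.1601 0.1102]
scene padR [ 0.5508 -0.1856  0.1106]
scene big [ 0.5745 -0.1229  0.0877]
scene small [0.556  0.1018 0.0789]
scene blue [0.5039 0.2224 0.0262]
top 2 483 [0.5294 0.1598 0.1086] [0.5313 0.1577 0.109 ]
top 1 493 [ 0.5483 -0.191   0.1085] [ 0.5485 -0.1907  0.1087]
scene 2 544 [0.5348 0.159  0.1104] [0.5336 0.1584 0.1075]
scene 1 389 [ 0.549  -0.1914  0.1105] [ 0.5496 -0.1906  0.1081]
```

```bash
cat > h.py <<'E'
from cell import arm
import numpy as np
from scipy.spatial.transform import Rotation as Ro
def to(p):
    s=arm.observe();R=Ro.from_rotvec(s["ee_rot"]).as_matrix()
    print(s["clock"],s["position"].round(4),s["force"].round(2),"tool units",(R.T@(np.array(p)-s["position"])/.025).round(2));return R
E
python3 -c "
from h import *
print(to([.5315,.166,.19]).round(3))"
```

```text
0.1 [ 0.1736 -0.5999  0.226 ] [-0.03  0.24  0.41] tool units [ 22.27 -25.45   1.47]
[[ 0.961  0.278 -0.001]
 [ 0.278 -0.961  0.001]
 [-0.    -0.001 -1.   ]]
```

Call:
arm_command(
  dp=[
    [0.8, -0.9, 0],
    [0.8, -0.9, 0],
    [0.8, -0.9, 0],
    [0.8, -0.9, 0],
    [0.8, -0.9, 0],
    [0.8, -0.9, 0],
    [0.8, -0.9, 0],
    [0.8, -0.9, 0],
    [0.8, -0.9, 0],
    [0.8, -0.9, 0],
  ],
  angular=[
    [0, 0, 0],
    [0, 0, 0],
    [0, 0, 0],
    [0, 0, 0],
    [0, 0, 0],
    [0, 0, 0],
    [0, 0, 0],
    [0, 0, 0],
    [0, 0, 0],
    [0, 0, 0],
  ],
  claw=[0, 0, 0, 0, 0, 0, 0, 0, 0, 0],
)

```text
clock: 1.1
position: [0.3035, -0.3273, 0.2265]
ee_rot: [-3.11, -0.441, 0.0]
force: [0.9, -0.6, -0.5]
width: 0.181
gripper_force: 0.0
```

Call:
arm_command(
  dp=[
    [0.8, -0.9, 0],
    [0.8, -0.9, 0],
    [0.8, -0.9, 0],
    [0.8, -0.9, 0],
    [0.8, -0.9, 0],
    [0.8, -0.9, 0],
    [0.8, -0.9, 0],
    [0.8, -0.9, 0],
    [0.8, -0.9, 0],
    [0.8, -0.9, 0],
  ],
  angular=[
    [0, 0, 0],
    [0, 0, 0],
    [0, 0, 0],
    [0, 0, 0],
    [0, 0, 0],
    [0, 0, 0],
    [0, 0, 0],
    [0, 0, 0],
    [0, 0, 0],
    [0, 0, 0],
  ],
  claw=[0, 0, 0, 0, 0, 0, 0, 0, 0, 0],
)

```text
clock: 2.1
position: [0.433, -0.0558, 0.2266]
ee_rot: [3.11, 0.441, -0.001]
force: [-0.3, 0.0, -0.1]
width: 0.007
gripper_force: 0.0
```

```bash
python3 -c "
from h import *
print(to([.5315,.166,.19]).round(3),arm.observe()['joints'])"
```

```text
2.1 [ 0.433  -0.0558  0.2266] [-0.26  0.03 -0.14] tool units [ 6.25 -7.43  1.46]
[[ 0.961  0.278 -0.   ]
 [ 0.278 -0.961 -0.   ]
 [-0.     0.    -1.   ]] [ 0.35934195  0.15855743 -0.39795499  1.97878428  0.07210712  1.01800172
 -1.36132874]
```

Call:
arm_command(
  dp=[
    [0.78, -0.93, 0],
    [0.78, -0.93, 0],
    [0.78, -0.93, 0],
    [0.78, -0.93, 0],
    [0.78, -0.93, 0],
    [0.78, -0.93, 0.3],
    [0.78, -0.93, 0.5],
    [0.78, -0.93, 0.66],
    [0, 0, 0.9],
    [0, 0, 0.5],
  ],
  angular=[
    [0, 0, 0],
    [0, 0, 0],
    [0, 0, 0],
    [0, 0, 0],
    [0, 0, 0],
    [0, 0, 0],
    [0, 0, 0],
    [0, 0, 0],
    [0, 0, 0],
    [0, 0, 0],
  ],
  claw=[0, 0, 0, 0, 0, 0, 0, 0, 0, 0],
)

```text
clock: 3.1
position: [0.53, 0.1656, 0.1531]
ee_rot: [3.11, 0.443, -0.004]
force: [-0.2, -0.0, -0.4]
width: 0.008
gripper_force: 0.0
```

```bash
python3 -c "
from h import *
import cv2
to([.5315,.166,.06])
a=arm.get_image('top')['frame'][130:260,150:420,::-1];b=arm.get_image('scene')['frame'][100:260,100:370,::-1]
cv2.imwrite('pics/pre.png',cv2.resize(cv2.vconcat([a,b]),None,fx=2,fy=2))"
```

```text
3.1 [0.53   0.1656 0.1531] [-0.19 -0.03 -0.42] tool units [0.07 0.   3.72]
```

View pics/pre.png

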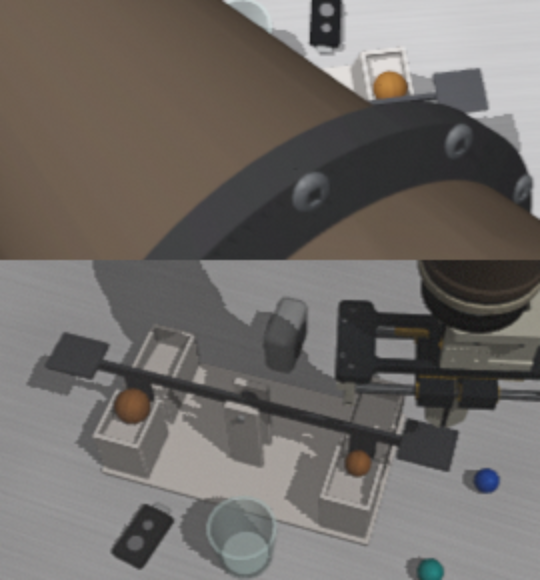

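The scene crop shows the shut fingers above the left pad (about 445,410), with nothing else under them. The big ball is at (132,406) and the small ball at (358,462), each behind its gate. I'll press down now.

Call:
arm_command(
  dp=[
    [0.06, 0, 0.8],
    [0, 0, 0.7],
    [0, 0, 0.6],
    [0, 0, 0.5],
    [0, 0, 0.4],
    [0, 0, 0.2],
    [0, 0, 0],
  ],
  angular=[
    [0, 0, 0],
    [0, 0, 0],
    [0, 0, 0],
    [0, 0, 0],
    [0, 0, 0],
    [0, 0, 0],
    [0, 0, 0],
  ],
  claw=[0, 0, 0, 0, 0, 0, 0],
)

```text
clock: 3.9
position: [0.5325, 0.1653, 0.075]
ee_rot: [3.11, 0.44, -0.0]
force: [-0.6, -1.0, 2.0]
width: 0.005
gripper_force: 0.5
```

Call:
arm_command(
  dp=[
    [0, 0, 0.2],
    [0, 0, 0.2],
    [0, 0, 0.2],
    [0, 0, 0],
  ],
  angular=[
    [0, 0, 0],
    [0, 0, 0],
    [0, 0, 0],
    [0, 0, 0],
  ],
  claw=[0, 0, 0, 0],
)

```text
clock: 4.3
position: [0.5325, 0.1656, 0.0597]
ee_rot: [-3.11, -0.441, 0.0]
force: [-0.0, 0.9, 2.5]
width: 0.003
gripper_force: 1.1
```

Call:
arm_command(
  dp=[
    [0, 0, 0.1],
    [0, 0, 0.08],
    [0, 0, 0],
  ],
  angular=[
    [0, 0, 0],
    [0, 0, 0],
    [0, 0, 0],
  ],
  claw=[0, 0, 0],
)

```text
clock: 4.6
position: [0.5325, 0.1655, 0.0556]
ee_rot: [3.11, 0.441, 0.0]
force: [0.5, -1.0, 2.5]
width: 0.003
gripper_force: 1.2
```

```bash
python3 -c "
from h import *
import cv2
to([.5315,.166,.06])
b=arm.get_image('scene')['frame'][100:260,100:370,::-1]
cv2.imwrite('pics/press.png',cv2.resize(b,None,fx=2,fy=2))"
```

```text
4.6 [0.5325 0.1655 0.0556] [ 0.52 -0.97  2.49] tool units [-0.03 -0.03 -0.18]
```

View pics/press.png

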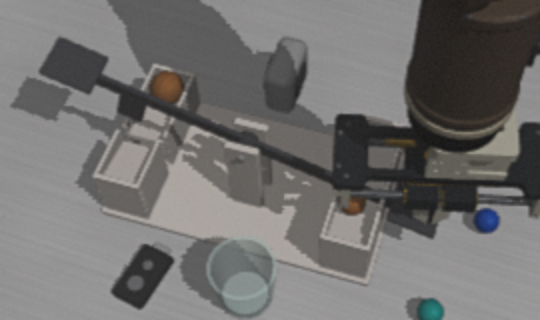

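The big ball at (168,84) has rolled through into its tray, and the small ball at (353,203) is still in its bay. I'll press the last bit to the stop and wait briefly.

Call:
arm_command(
  dp=[
    [0, 0, 0.08],
    [0, 0, 0.08],
    [0, 0, 0],
    [0, 0, 0],
    [0, 0, 0],
    [0, 0, 0],
  ],
  angular=[
    [0, 0, 0],
    [0, 0, 0],
    [0, 0, 0],
    [0, 0, 0],
    [0, 0, 0],
    [0, 0, 0],
  ],
  claw=[0, 0, 0, 0, 0, 0],
)

```text
clock: 5.25
position: [0.5325, 0.1656, 0.0518]
ee_rot: [-3.11, -0.441, -0.0]
force: [0.7, -1.4, 1.9]
width: 0.002
gripper_force: 1.2
```

Call:
arm_command(
  dp=[
    [0, 0, 0.06],
    [0, 0, 0.06],
    [0, 0, 0],
  ],
  angular=[
    [0, 0, 0],
    [0, 0, 0],
    [0, 0, 0],
  ],
  claw=[0, 0, 0],
)

```text
clock: 5.55
position: [0.5327, 0.1655, 0.05]
ee_rot: [3.11, 0.441, 0.001]
force: [-4.6, -3.1, 20.5]
width: 0.003
gripper_force: 8.7
```

The force has jumped to about 20 N, so the lever is at its stop. I'll raise gently so it levels slowly, then move clear.

Call:
arm_command(
  dp=[
    [0, 0, -0.12],
    [0, 0, -0.3],
    [0, 0, -0.4],
    [0, 0, -0.4],
    [0, 0, -0.4],
    [0, 0, -0.4],
    [0, 0, -0.4],
    [0, 0, -0.5],
    [0, 0, -0.8],
    [0, 0, -1],
  ],
  angular=[
    [0, 0, 0],
    [0, 0, 0],
    [0, 0, 0],
    [0, 0, 0],
    [0, 0, 0],
    [0, 0, 0],
    [0, 0, 0],
    [0, 0, 0],
    [0, 0, 0],
    [0, 0, 0],
  ],
  claw=[0, 0, 0, 0, 0, 0, 0, 0, 0, 0],
)

```text
clock: 6.55
position: [0.5318, 0.1651, 0.1673]
ee_rot: [3.11, 0.441, -0.003]
force: [0.1, 0.2, 1.5]
width: 0.004
gripper_force: 0.0
```

Call:
arm_command(
  dp=[
    [0, 0, -1],
    [0, 0, -1],
    [0, -0.5, -1],
    [0, -1, 0],
    [0, -1, 0],
    [0, -1, 0],
    [0, -1, 0],
    [0, 0, 0],
    [0, 0, 0],
    [0, 0, 0],
  ],
  angular=[
    [0, 0, 0],
    [0, 0, 0],
    [0, 0, 0],
    [0, 0, 0],
    [0, 0, 0],
    [0, 0, 0],
    [0, 0, 0],
    [0, 0, 0],
    [0, 0, 0],
    [0, 0, 0],
  ],
  claw=[0, 0, 0, 0, 0, 0, 0, 0, 0, 0],
)

```text
clock: 7.55
position: [0.5017, 0.2724, 0.2418]
ee_rot: [3.11, 0.439, -0.0]
force: [0.2, -0.6, -0.1]
width: 0.005
gripper_force: 0.0
```

```bash
python3 -c "
from h import *
import cv2
to([.5315,.166,.06])
b=arm.get_image('scene')['frame'][100:260,100:370,::-1]
cv2.imwrite('pics/end.png',cv2.resize(b,None,fx=2,fy=2))"
```

```text
7.55 [0.5017 0.2724 0.2418] [ 0.16 -0.6  -0.09] tool units [-0.03  4.41  7.28]
```

View pics/end.png

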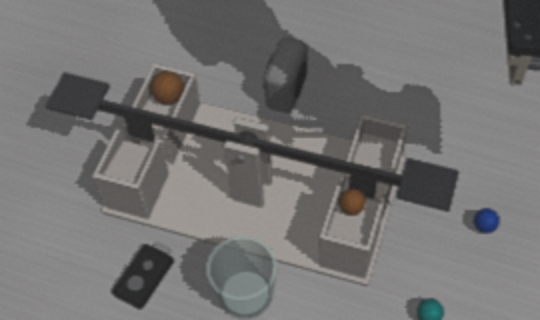

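The lever is level again, the big ball is in its tray at (168,87), and the small ball is behind its gate at (352,201). The fob, tape measure and votive cup haven't moved, and the arm is clear.

```bash
python3 -c "
from cell import arm
print(arm.sign_off())"
```

```text
the job is handed in; nothing more can be done
None
```

I pressed the left pad to its stop and handed the job in: the last picture shows the bigger ball in its catch tray, the smaller ball behind its gate, the lever level, the fob, tape measure and cup unmoved, and the arm clear (the hand-in gave no verdict).

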